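# Clamp a two-part mould with a self-closing clip

## Task

Squeeze the handles of the self-closing clip so that its jaws open, take it off its parking stand and set it upright over the middle of the two ribs on top of the plaster mould; press it down gently until its little sprung foot gives about halfway (never to its stop), then let go so that the jaws pull the loose mould half shut and the clip stays clamped there. The height of the mould differs every time, so feel for it; do not push the mould with the fingers, and leave the stamp, the tape roll and the clay block where they are.

Things in the scene. Friction and masses are not known exactly. Their poses are not given: they have to be found in the camera images.
- clip: Self-closing clip (cross-lock tongs) of bare steel with pale wooden handle plates, 106 mm tall, 59 mm wide over the handles, about 0.12 kg, parked upright, handles up. Origin: middle between the shut jaws at the height of the jaw tips; z up to the handles, y the opening direction. The frame belongs to the leg with the -y handle and +y jaw; with the jaws opened by q, their middle lies at y = -q/2.
- clip_handles (a point): Point between the clip's handles, 86 mm straight above its origin, same axes. The handles are upright flat plates 22 mm wide (x), from 24 mm below to 20 mm above this point, outer faces at y = +29.5 and -29.5 mm. Squeeze them along y: the legs cross, so the jaws open; a spring shuts them (8 N at the handles when shut, 16 N fully open). Squeezed, the middle of the handles is at y = -q/2.
- clip_jaws (a point): Point between the clip's jaws, 26 mm straight above its origin, at the underside of the free sprung foot. Jaws: 18 mm wide (x), 4.5 mm thick, 34 mm long, tips 26 mm below this point; clear gap 14 mm shut, 34 mm fully open.
- clip_jaw (a joint): Opening of the clip's jaws beyond their shut gap of 14 mm, in m: 0 shut to 0.020 fully open. The handles come together by the same amount (59 mm over the outer faces when shut, 39 mm when fully open).
- clip_foot (a joint): Sprung foot between the clip's jaws, a small dark plate on a plunger: how far it has been pushed up, in m, 0 free to 0.008 at its stop; takes 0.9 N to start and 0.6 N more per mm. It is to end pressed in by about 4 mm (2 to 6 mm is good).
- cradle: Fixed wooden tray 116 x 112 x 30 mm holding a two-part plaster mould, 86 mm along x and 68 mm wide. Origin: centre of the tray's underside, z up. The parting plane of the mould is y = 0. The clip goes over the ribs at x = 0 (within 15 mm), its opening direction across the ribs (along y), either way round.
- ribs (a point): Point on the parting plane 94 mm above the cradle's origin, same axes. Each half has an upright rib along x, 9 mm thick, 86 mm long, standing 40 mm clear above the shoulders; the fixed rib spans y = 0 to +9 mm, the loose one is on the -y side; gussets stand 36 mm either side of the middle. The ribs' top is 0 to 14 mm above this point, different every time and not measured: find it by touch.
- mould_gap (a joint): Gap between the mould halves, in m: 0 shut; at the start the loose half stands 0.003 to 0.006 off toward -y, its rib then spanning y = -gap-9 mm to -gap. About 1.2 N moves it.
- stand: Fixed wooden parking stand: base 70 x 70 x 12 mm with an upright fin 34 mm long (x), 12 mm thick (y) and 19 mm high above the base, which stands between the jaws of the parked clip. Origin: centre of its underside, z up.
- stamp: Wooden pattern stamp with a round knob, 34 x 34 x 58 mm, standing upright, bystander. Origin: centre of its underside.
- tape: Roll of masking tape lying flat, 96 mm across, 25 mm high, bystander. Origin: centre of its underside.
- block: Rough grey block of modelling clay, 67 x 72 x 54 mm, bystander. Origin: centre of its underside.
Things that resemble listed ones, but are neither listed nor needed, are in the scene too. Several things have the shape of the clip; the one meant has the colours described above.

How it is judged:
By the outcome, as a careful person would: the job done as asked, in the order asked, and still so for the second after the job is handed in, with the robot touching nothing.
It also fails if it takes over 45 s, if anything falls off the work surface, if the arm or the gripper's body presses on something with over 40 N, if the wrist force passes 120 N, or if a joint passes its speed limit or range.

## Robot

A 6-joint arm with a two-finger parallel gripper is mounted at the origin on the work surface; the furniture and walls round the work are solid. World frame = base frame: x ahead of the robot, y to its left, z up, the work surface at z = 0. Lengths are in m, angles in rad, forces in N, time in s.
With the tool pointing down it reaches from about 0.35 to 0.975 m from the base axis. Payload 4.9 kg.
Tool frame: the origin (TCP) lies midway between the tips of the shut fingers; the grasp point (between the pads) lies 19 mm behind it; x points along the fingers, y is the direction in which the jaws open and shut, and the axes are right-handed (so a half turn about x gives the same grasp; the last joint's range is limited). The gripper opens to 85 mm and grips with 20 to 120 N. Pads are 22 mm wide; open, the fingers measure 114 mm over their backs; the gripper's body (76 mm by 85 mm) begins 54 mm behind the grasp point. The pads swing forward as they close: fully open they stand 13 mm farther back than shut.
Start: joints at [-1.273, 0.053, 1.613, -0, 1.476, -0.119], TCP at [0.253, -0.571, 0.231] pointing down, gripper open.
Joint ranges: [-3.01, 3.01], [-1.01, 2.22], [0.06, 2.58], [-1.02, 4.17], [0.09, 2.62], [-3.14, 3.14]. Speed limits (rad/s): [2.57, 2.57, 3.14, 3.14, 3.14, 3.14].

## Interface

Orientations are given as a rotation vector (axis times angle).
In Python, from station import ctrl gives the robot as it stands.
- The arm moves only by the shell command python3 -m handwheel 'ROWS' [FORCE]. ROWS is JSON, a list of rows, each a list of 3 entries, a list of its own where there are three numbers: the finger opening in m, from 0 to 0.0854, then the shift along the tool's x, y, z in m, then the turn, a rotation vector about the tool's x, y, z in degrees. In form: [[claw, [dx, dy, dz], [ax, ay, az]], ...]. A call has 1 to 10 rows; each row shifts and turns the commanded pose from where the row before left it, along the tool's axes as they then stand; what a row does not reach is not made up. A row lasts 1/12 s, in which the tool goes at most 41.7 mm and 7.16 degrees, less where a joint would pass 70% of its speed; a pose out of reach is approached as far as the arm can. A call with a gripper value outside its range is refused whole. The fingers move at their own pace and stop on an object; FORCE is the grip in N (left out, the last holds). Time passes only in rows, so rows that do not move let the fingers close. It gives the time, the measured TCP pose, the force and the opening at its end, in the units of the state.
- ctrl.get_obs(): the state, without advancing time (a new reading comes with each control period).
- ctrl.get_image(name): name is "side" or "top"; returns the picture (384x512x3 uint8, red, green, blue); there is no depth.
- ctrl.camera_params(name): a dict with "vertical_fov" (degrees; the focal length in pixels is half the picture's height over the tangent of half this angle, whatever the lens; pixels are square), "cx", "cy" (the principal point, pixels), "D" ([k1, k2, p1, p2, k3] as OpenCV has them; the pictures are not rectified), "rvec" (rotation vector, rad) and "tvec" (3), from world to camera coordinates, as OpenCV has them. Camera axes: x right, y down, z forward; pixel columns grow to the right and rows downward; lengths in m; the calibration is good to about 2 mm. A picture is of the moment at which its call begins. camera_params takes no time and is no camera call.
- ctrl.finish_job(): hands the job in, once; it reports no verdict.
Trained networks look in the newest picture that a camera, given by its name, has taken for a name from the list of things; names that differ only in an ending like _2 or _b are one class to them, and where a whole thing is asked for, a point or a joint stands for the part that bears it (a point fixed in the world has none). Each returns a list of dicts, best first, with "score" (0 to 1); they miss things now and then, are a little off and sometimes report something else, mostly with a low value. They report only what shows in the picture. A call takes as long as a camera call. They do not tell look-alikes from the thing itself.
- ctrl.look_for(thing, camera): "box" ([centre column, centre row, width, height] in pixels, round what is visible of it).
- ctrl.silhouettes(thing, camera): "mask" (384x512 bool, what is visible of it) and "box" ([centre column, centre row, width, height] in pixels, round what is visible of it).
- ctrl.tip_of(thing, camera): "centre" ([row, column] in pixels: a listed point, or the origin of a listed thing).
The state is a dict: "t": time; "q": joint angles; "dq": joint speeds; "effort": joint torques, N m; "tool_pos": TCP position; "tool_rot": TCP orientation; "contact_force": force on the tool from outside, world axes, zero at the start; "wrist_torque": the same for the moment, N m; "opening": finger opening in m.
Only numpy, scipy, OpenCV 4.12 (cv2) and the standard library are available. Lean on these libraries where they do the work, as an engineer would, in place of code of your own. Each camera call takes 0.05 s, during which the arm holds its last target.

## Working session

There is one attempt and no reset: what is moved stays moved. The work goes in short steps, Python scripts to look and compute and a shell command to move; the robot and the scene stay as the last step left them, time stands still between calls to the robot, and variables do not carry over. Pictures are saved under pics/ and viewed, and the job is handed in when it is done.

```bash
mkdir -p pics; ls
python3 - <<'E'
from station import ctrl
import cv2
print(ctrl.get_obs())
for n in("side","top"):
    im=ctrl.get_image(n); cv2.imwrite(f"pics/{n}0.png",im[:,:,::-1]); print(ctrl.camera_params(n))
    for th in("clip","cradle","stand"):
        print(n,th,[(round(d["score"],2),d["box"]) for d in ctrl.look_for(th,n)])
E
```

```text
pics
{'t': 0.0, 'q': array([-1.27301027e+00,  5.33506019e-02,  1.61428047e+00, -2.22862569e-05,
        1.47601766e+00, -1.18988224e-01]), 'dq': array([-5.87468637e-04,  1.16491446e-03,  3.72559683e-04,  1.51616704e-03,
        3.04204148e-04, -9.42287843e-05]), 'effort': array([-4.65578760e-04, -3.93676114e+01, -3.70180929e+01, -1.35997811e-04,
        6.89328153e-03, -3.55984191e-06]), 'tool_pos': array([ 0.25282547, -0.57089943,  0.23007499]), 'tool_rot': array([ 1.9922694 ,  0.42340886, -1.99268824]), 'contact_force': array([ 0.11362408, -0.116601  , -0.35633089]), 'wrist_torque': array([0.01229592, 0.03286942, 0.03857074]), 'opening': 0.08540279531913925}
{'vertical_fov': 50.330285071486884, 'cx': 250.82084171581548, 'cy': 183.66935794722875, 'D': array([0.05155682, 0.        , 0.        , 0.        , 0.        ]), 'rvec': array([ 0.04174093, -2.64525012,  1.61747096]), 'tvec': array([0.43685306, 0.07655603, 1.18765592])}
side clip [(0.63, [247.3, 210.8, 7.8, 14.7]), (0.59, [247.0, 211.8, 15.0, 43.7]), (0.45, [276.5, 186.3, 19.8, 26.8])]
side cradle []
side stand [(0.78, [247.9, 235.3, 30.0, 23.0]), (0.15, [269.4, 154.6, 16.1, 15.6])]
{'vertical_fov': 45.78568101204697, 'cx': 256.3190518151082, 'cy': 192.46533414982324, 'D': array([-0.04661096,  0.        ,  0.        ,  0.        ,  0.        ]), 'rvec': array([ 2.10678618, -2.13974221,  0.15191166]), 'tvec': array([0.00975534, 0.43158086, 1.48625194])}
top clip [(0.46, [214.4, 188.0, 20.6, 10.0])]
top cradle [(0.75, [316.4, 194.3, 42.5, 39.7])]
top stand [(0.69, [218.1, 193.4, 26.6, 22.0])]
```

Run:
```python
import cv2
a=cv2.imread("pics/side0.png"); b=cv2.imread("pics/top0.png")
cv2.imwrite("pics/side0c.png",cv2.resize(a[90:310,130:400],None,fx=2.7,fy=2.7,interpolation=cv2.INTER_CUBIC))
cv2.imwrite("pics/top0c.png",cv2.resize(b[90:310,130:400],None,fx=2.7,fy=2.7,interpolation=cv2.INTER_CUBIC))
```

```text
(no output)
```

View pics/side0.png

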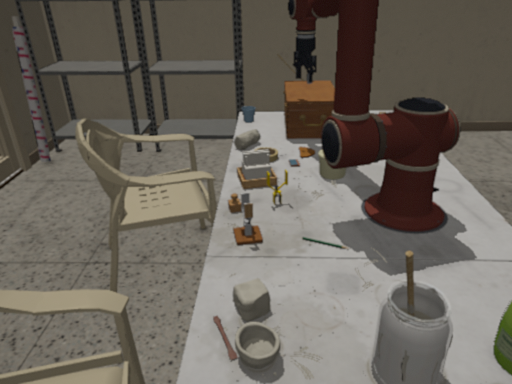

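View pics/top0.png

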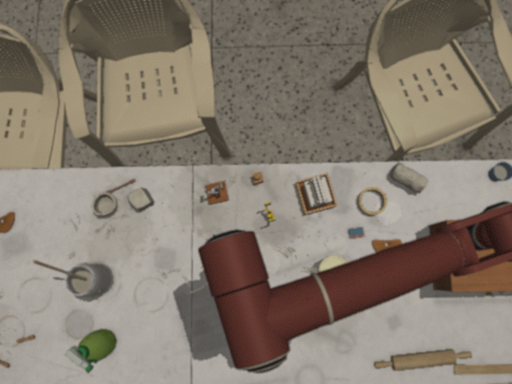

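View pics/side0c.png

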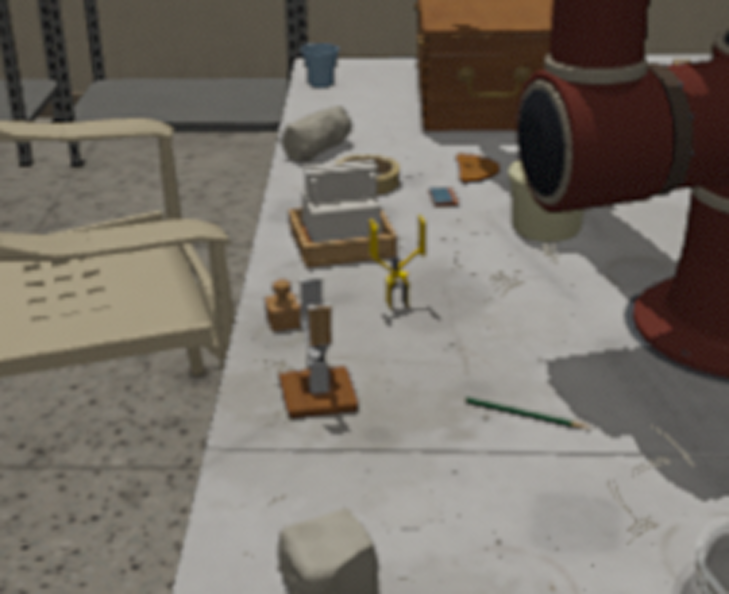

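View pics/top0c.png

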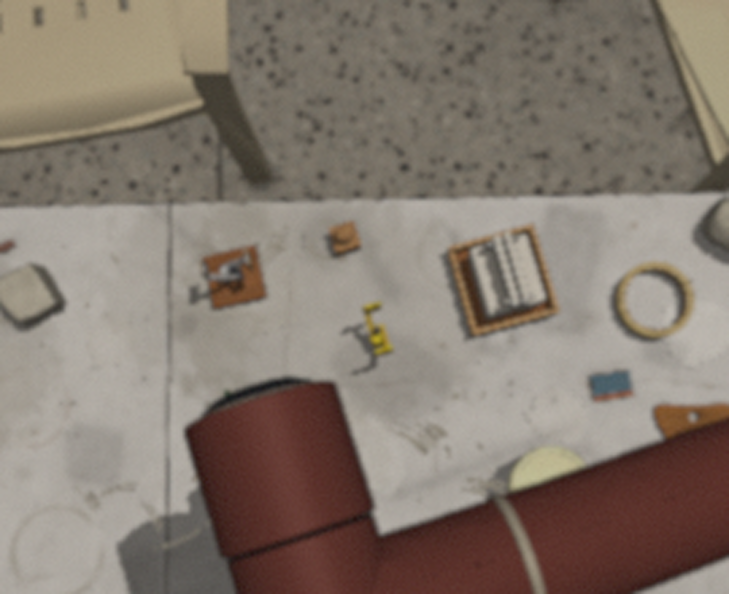

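Candidates for the clip: steel with wooden handles on the stand, side (247,212) / top (214,190), and the yellow clip standing on the table, side (277,188) / top (268,214). I pick the steel and wood one on the stand, and check it in a close crop.

```bash
cat > h.py <<'E'
import numpy as np, cv2
from station import ctrl
from scipy.spatial.transform import Rotation as R
def cam(n):
    p=ctrl.camera_params(n); f=192/np.tan(np.radians(p["vertical_fov"]/2))
    return np.array([[f,0,p["cx"]],[0,f,p["cy"]],[0,0,1.]]),p["D"],p["rvec"],p["tvec"]
def proj(P,n):
    K,D,r,t=cam(n); return cv2.projectPoints(np.asarray(P,float).reshape(-1,1,3),r,t,K,D)[0].reshape(-1,2)
def ray(uv,n):
    K,D,r,t=cam(n); m=R.from_rotvec(r).as_matrix()
    x=cv2.undistortPoints(np.array([[uv]],float),K,D)[0,0]; d=m.T@np.array([x[0],x[1],1]); return -m.T@t,d/np.linalg.norm(d)
def atz(uv,n,z):
    o,d=ray(uv,n); return o+d*(z-o[2])/d[2]
def tri(a,b):
    o1,d1=ray(a,"side");o2,d2=ray(b,"top")
    s=np.linalg.lstsq(np.c_[d1,-d2],o2-o1,rcond=None)[0]; p,q=o1+d1*s[0],o2+d2*s[1]
    return (p+q)/2,np.linalg.norm(p-q)
E
python3 - <<'E'
from h import *
print([ -R.from_rotvec(cam(n)[2]).as_matrix().T@cam(n)[3] for n in("side","top")])
ims={n:ctrl.get_image(n) for n in("side","top")}
for th in("clip","clip_handles","clip_jaws","stand","cradle","ribs","stamp","tape","block"):
    r={n:[(round(d["score"],2),[round(float(v),1) for v in d["centre"][::-1]]) for d in ctrl.tip_of(th,n)[:3]] for n in ims}
    print(th,r)
    if r["side"] and r["top"]: print("   ",tri(r["side"][0][1],r["top"][0][1]))
a=ims["side"][:,:,::-1];b=ims["top"][:,:,::-1]
cv2.imwrite("pics/sc.png",cv2.resize(a[145:255,215:300],None,fx=5.4,fy=5.4,interpolation=cv2.INTER_CUBIC))
cv2.imwrite("pics/tc.png",cv2.resize(b[165:235,190:345],None,fx=5,fy=5,interpolation=cv2.INTER_CUBIC))
E
```

```text
[array([0.37853002, 1.04029979, 0.61783441]), array([ 0.17864628, -0.03144359,  1.5370097 ])]
clip {'side': [(0.69, [247.0, 232.6]), (0.51, [275.2, 201.8])], 'top': [(0.51, [217.9, 189.9]), (0.47, [267.8, 214.3])]}
    (array([0.44437217, 0.13507912, 0.00904331]), np.float64(0.0061109489340452254))
clip_handles {'side': [(0.56, [246.0, 203.7]), (0.56, [276.4, 176.2])], 'top': [(0.62, [274.2, 211.1]), (0.54, [208.2, 189.8])]}
    (array([ 0.41525956, -0.05659294, -0.01865465]), np.float64(0.08035671908056982))
clip_jaws {'side': [(0.73, [247.6, 221.8]), (0.58, [275.6, 192.9])], 'top': [(0.47, [215.1, 188.7])]}
    (array([0.441826  , 0.14040151, 0.04626422]), np.float64(0.006567119948702669))
stand {'side': [(0.94, [244.9, 235.1])], 'top': [(0.76, [217.7, 192.5])]}
    (array([0.44352592, 0.13651811, 0.00073247]), np.float64(0.007199651024881223))
cradle {'side': [(0.82, [253.8, 182.9]), (0.57, [247.1, 221.8])], 'top': [(0.73, [312.9, 192.0])]}
    (array([ 0.43671558, -0.19065507, -0.00935755]), np.float64(0.001625974310355701))
ribs {'side': [(0.95, [257.6, 152.4])], 'top': [(0.76, [318.5, 190.7])]}
    (array([ 0.42253537, -0.19751942,  0.09924962]), np.float64(0.0014271729735035542))
stamp {'side': [(0.78, [236.1, 208.4])], 'top': [(0.44, [257.5, 180.0])]}
    (array([ 0.48090173, -0.00081406,  0.00234623]), np.float64(0.00023325209181512113))
tape {'side': [(0.48, [265.9, 158.9])], 'top': [(0.51, [369.0, 203.0])]}
    (array([ 0.39621123, -0.38031338, -0.00430792]), np.float64(0.0019115392976521977))
block {'side': [(0.63, [251.5, 307.6]), (0.44, [232.8, 209.9]), (0.32, [263.8, 158.3])], 'top': [(0.92, [142.6, 200.3])]}
    (array([ 0.41798626,  0.39724184, -0.00166106]), np.float64(0.0008624287044379308))
```

View pics/sc.png

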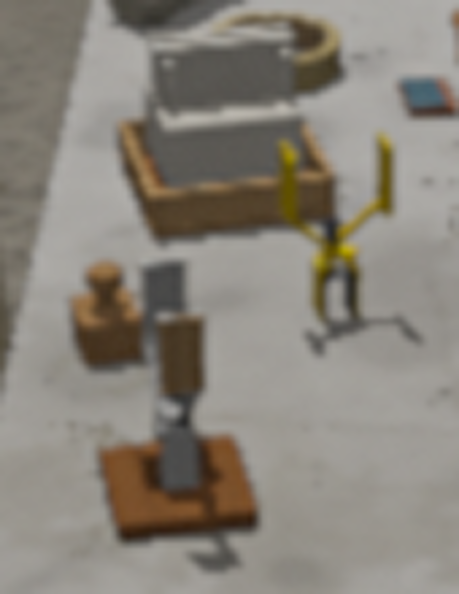

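View pics/tc.png

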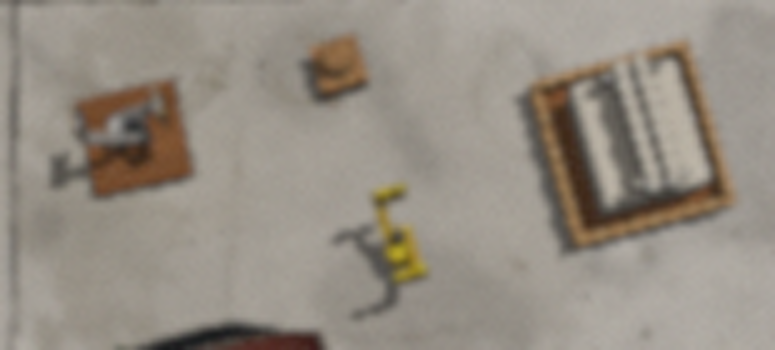

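The crop confirms it: the clip on the stand has grey steel legs and a pale wooden plate at side (250,211). The yellow one at (277,188) is a look-alike. Next I fit the poses.

```bash
cat > fit.py <<'E'
from h import *
from scipy.optimize import minimize
S=4
def box(x0,x1,y0,y1,z0,z1): return np.array([[x,y,z] for x in(x0,x1) for y in(y0,y1) for z in(z0,z1)],float)/1000
def hullmask(pts,off,shape):
    m=np.zeros((shape[0]*S,shape[1]*S),np.uint8)
    h=cv2.convexHull(((pts-off+0.5)*S*16).astype(np.int32)); cv2.fillConvexPoly(m,h,1,shift=4); return m
def W(p,pts): 
    c,s=np.cos(p[3]),np.sin(p[3]); return pts@np.array([[c,s,0],[-s,c,0],[0,0,1]])+np.array(p[:3])
def fit(parts,obs,p0,free,steps):
    # parts: list of pts sets (union of hulls), obs {cam:mask}
    data={}
    for n,m in obs.items():
        ys,xs=np.nonzero(m); off=np.array([xs.min()-12,ys.min()-12]); sh=(ys.max()-off[1]+13,xs.max()-off[0]+13)
        data[n]=(off,sh,cv2.resize(m[off[1]:off[1]+sh[0],off[0]:off[0]+sh[1]].astype(np.float32),None,fx=S,fy=S,interpolation=cv2.INTER_LINEAR)>0.5)
    def cost(v):
        p=np.array(p0,float); p[free]=v; c=0
        for n,(off,sh,m) in data.items():
            r=np.zeros(m.shape,bool)
            for q in parts: r|=hullmask(proj(W(p,q),n),off,sh)>0
            c+=1-(r&m).sum()/(r|m).sum()
        return c
    v0=np.array(p0,float)[free]; best=None
    for k in range(4):
        sx=np.vstack([v0]+[v0+np.eye(len(v0))[i]*steps[i]*(-1)**k for i in range(len(v0))])
        r=minimize(cost,v0,method="Nelder-Mead",options=dict(initial_simplex=sx,xatol=1e-4,fatol=1e-4,maxiter=300)); v0=r.x
    return r.x,r.fun
def hull(m):
    o=np.zeros(m.shape,np.uint8); pts=np.argwhere(m)[:,::-1].astype(np.int32); cv2.fillConvexPoly(o,cv2.convexHull(pts),1); return o>0
STAND=[box(-35,35,-35,35,0,12)]
TRAY=[box(-58,58,-56,56,0,30)]
CLIP=[box(-11,11,25,29.5,62,106),box(-11,11,-29.5,-25,62,106),box(-9,9,-11.5,11.5,0,34),np.vstack([box(-6,6,-4,4,34,46)]),np.vstack([box(-5,5,-3,3,44,50),box(-5,5,25,29,62,66)]),np.vstack([box(-5,5,-3,3,44,50),box(-5,5,-29,-25,62,66)])]
E
python3 - <<'E'
from fit import *
ims={n:ctrl.get_image(n) for n in("side","top")}
M={}
for th in("clip","stand","cradle"):
    for n in ims:
        r=ctrl.silhouettes(th,n)
        print(th,n,[(round(d["score"],2),[round(float(x)) for x in d["box"]],int(d["mask"].sum())) for d in r])
        for i,d in enumerate(r[:3]): M[f"{th}_{n}_{i}"]=d["mask"]
np.savez("m.npz",**M)
def show(n,ks,x0,y0,x1,y1,f,fn):
    a=ims[n][y0:y1,x0:x1,::-1].copy(); b=a.copy()
    for k in ks: b[M[k][y0:y1,x0:x1]]=(0,0,255)
    cv2.imwrite(fn,cv2.resize(np.hstack([a,b]),None,fx=f,fy=f,interpolation=cv2.INTER_NEAREST))
show("side",[k for k in M if "clip_side" in k],220,180,300,250,5,"pics/ms.png")
show("top",[k for k in M if "clip_top" in k],195,170,285,230,4.4,"pics/mt.png")
E
```

```text
clip side [(0.61, [282, 186, 14, 27], 99), (0.54, [247, 213, 13, 43], 369)]
clip top [(0.51, [217, 187, 17, 10], 75), (0.46, [271, 210, 12, 23], 122)]
stand side [(0.82, [247, 236, 28, 24], 399)]
stand top [(0.76, [217, 193, 29, 26], 345)]
cradle side [(0.81, [254, 169, 45, 39], 1158)]
cradle top [(0.91, [317, 197, 44, 43], 1154)]
```

View pics/ms.png

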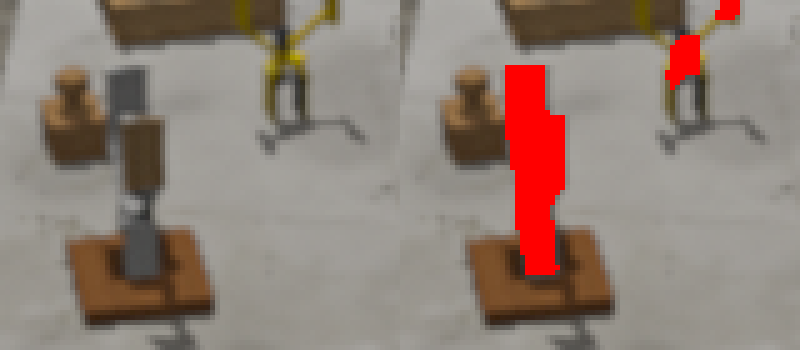

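View pics/mt.png

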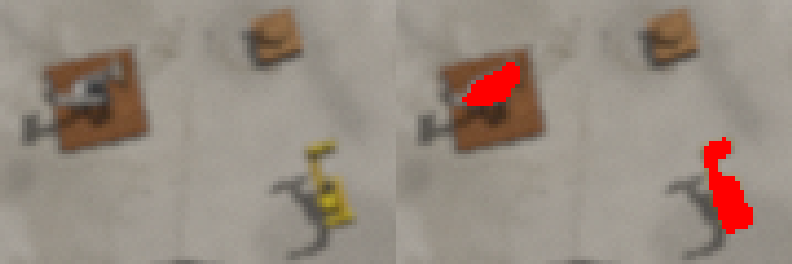

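Run:
```python
from fit import *
ims={n:ctrl.get_image(n) for n in("side","top")}
M=np.load("m.npz")
def col(n,b,):
    hsv=cv2.cvtColor(ims[n],cv2.COLOR_RGB2HSV); m=((hsv[...,0]<20)&(hsv[...,1]>75)).astype(np.uint8)
    o=np.zeros_like(m); x0,y0,x1,y1=b; o[y0:y1,x0:x1]=m[y0:y1,x0:x1]
    # largest comp
    k,l,s,_=cv2.connectedComponentsWithStats(o); o=(l==1+np.argmax(s[1:,4])); return o
mst={"side":hull(col("side",(228,226,268,250))),"top":hull(col("top",(200,175,232,208)))}
ps,c=fit(STAND,mst,[.4435,.1365,0,.2],[0,1,3],[.005,.005,.1]); print("stand",ps,c)
for n in mst: print(n,fit(STAND,{n:mst[n]},[*ps[:2],0,ps[2]],[0,1,3],[.005,.005,.1]))
mct={"side":hull(col("side",(232,160,282,192))),"top":hull(col("top",(290,168,342,218)))}
for n in mct: print(n,mct[n].sum())
pc,c=fit(TRAY,mct,[.437,-.19,0,.2],[0,1,3],[.005,.005,.1]); print("tray",pc,c)
for n in mct: print(n,fit(TRAY,{n:mct[n]},[*pc[:2],0,pc[2]],[0,1,3],[.005,.005,.1]))
mcl={"side":M["clip_side_1"],"top":M["clip_top_0"]}
pk,c=fit(CLIP,mcl,[*ps[:2],.012,ps[2]],[0,1,2,3],[.005,.005,.005,.1]); print("clip",pk,c)
pk2,c=fit(CLIP,{"side":mcl["side"]},[*ps[:2],.012,ps[2]],[0,1,3],[.005,.005,.1]); print("clip side",pk2,c)
def ov(n,parts,p,x0,y0,x1,y1,f):
    a=cv2.resize(ims[n][y0:y1,x0:x1,::-1],None,fx=f,fy=f,interpolation=cv2.INTER_CUBIC)
    for (q,pp,cl) in zip(parts,p,[(0,255,0)]*9):
        uv=(proj(W(pp,q),n)-[x0,y0]+.5)*f
        for i in range(8):
            for j in range(i):
                if bin(i^j).count("1")==1: cv2.line(a,tuple(map(int,uv[i])),tuple(map(int,uv[j])),cl,1)
    return a
P=[[*ps[:2],0,ps[2]],[*pc[:2],0,pc[2]]]+[list(pk)]*3
Q=STAND+TRAY+CLIP[:3]
cv2.imwrite("pics/o1.png",ov("side",Q,P,225,140,295,255,5)); cv2.imwrite("pics/o2.png",ov("top",Q,P,195,160,345,225,5.3))
```

```text
stand [0.44067707 0.14064234 0.20172066] 0.17984464920074672
side (array([0.44076251, 0.13973866, 0.13750896]), np.float64(0.10338140831414377))
top (array([0.44071749, 0.14063428, 0.20200844]), np.float64(0.06893121091529275))
side 426
top 1189
tray [ 0.42831066 -0.19655748  0.23828711] 0.5294214968110228
side (array([ 0.43711602, -0.1911106 ,  0.07675203]), np.float64(0.47437876215465347))
top (array([ 0.42808629, -0.19663486,  0.24555988]), np.float64(0.03408800531507128))Traceback (most recent call last):
  File "<stdin>", line 17, in <module>
  File "fit.py", line 26, in fit
    r=minimize(cost,v0,method="Nelder-Mead",options=dict(initial_simplex=sx,xatol=1e-4,fatol=1e-4,maxiter=300)); v0=r.x
    res = _minimize_neldermead(fun, x0, args, callback, bounds=bounds,
                               **options)
    fsim[j] = func(sim[j])
              ~~~~^^^^^^^^
    fx = function(np.copy(x), *(wrapper_args + args))
  File "fit.py", line 20, in cost
    for q in parts: r|=hullmask(proj(W(p,q),n),off,sh)>0
                                ~~~~^^^^^^^^^^
  File "h.py", line 8, in proj
    K,D,r,t=cam(n); return cv2.projectPoints(np.asarray(P,float).reshape(-1,1,3),r,t,K,D)[0].reshape(-1,2)
            ~~~^^^
  File "h.py", line 5, in cam
    p=ctrl.camera_params(n); f=192/np.tan(np.radians(p["vertical_fov"]/2))
ValueError: time passes only in moves, steps and waits
```

```bash
python3 - <<'E'
s=open("h.py").read()
s=s.replace("def cam(n):","from functools import lru_cache\n@lru_cache(None)\ndef cam(n):")
open("h.py","w").write(s)
E
cat > s1.py <<'E'
from fit import *
print(ctrl.get_obs()["t"])
ims={n:ctrl.get_image(n) for n in("side","top")}
M=np.load("m.npz")
def col(n,b,):
    hsv=cv2.cvtColor(ims[n],cv2.COLOR_RGB2HSV); m=((hsv[...,0]<20)&(hsv[...,1]>75)).astype(np.uint8)
    o=np.zeros_like(m); x0,y0,x1,y1=b; o[y0:y1,x0:x1]=m[y0:y1,x0:x1]
    k,l,s,_=cv2.connectedComponentsWithStats(o); o=(l==1+np.argmax(s[1:,4])); return o
ps=np.array([.4407,.1402,.2])
mct={"side":hull(M["cradle_side_0"]),"top":hull(col("top",(290,168,342,218)))}
pc=np.array([.4281,-.1966,.2456])
for h in(0,5,10,14):
    q=[np.vstack([TRAY[0],box(-43,43,-14,9,54,94+h)])]
    print(h,fit(q,{"side":mct["side"]},[*pc[:2],0,pc[2]],[0,1,3],[.005,.005,.1]))
M2={"side":M["clip_side_1"],"top":M["clip_top_0"]}
pk,c=fit(CLIP,M2,[*ps[:2],.012,ps[2]],[0,1,2,3],[.005,.005,.005,.1]); print("clip",pk,c)
pk2,c=fit(CLIP,{"side":M2["side"]},[*ps[:2],.012,ps[2]],[0,1,3],[.005,.005,.1]); print("clip side",pk2,c)
def ov(n,parts,p,x0,y0,x1,y1,f):
    a=cv2.resize(ims[n][y0:y1,x0:x1,::-1],None,fx=f,fy=f,interpolation=cv2.INTER_CUBIC)
    for (q,pp,cl) in zip(parts,p,[(0,255,0)]*9):
        uv=(proj(W(pp,q),n)-[x0,y0]+.5)*f
        for i in range(8):
            for j in range(i):
                if bin(i^j).count("1")==1: cv2.line(a,tuple(map(int,uv[i])),tuple(map(int,uv[j])),cl,1)
    return a
P=[[*ps[:2],0,ps[2]],[*pc[:2],0,pc[2]],[*pc[:2],0,pc[2]]]+[[*ps[:2],0.012,ps[2]]]*3
Q=STAND+TRAY+[box(-43,43,0,9,54,104)]+CLIP[:3]
cv2.imwrite("pics/o1.png",ov("side",Q,P,225,140,295,255,5)); cv2.imwrite("pics/o2.png",ov("top",Q,P,195,160,345,225,5.3))
E
python3 s1.py
```

```text
1.9
0 (array([ 0.42976419, -0.19917304,  0.24969361]), np.float64(0.0708243255945108))
5 (array([ 0.42989373, -0.19883845,  0.23533684]), np.float64(0.04489853306462954))
10 (array([ 0.42991405, -0.19633098,  0.23656803]), np.float64(0.034704251386321605))
14 (array([ 0.4297381 , -0.19403322,  0.2295639 ]), np.float64(0.05377362746424863))
clip [0.4418333  0.14292008 0.01280572 0.17133446] 0.6620862466520644
clip side [0.44170314 0.14251217 0.16643731] 0.13152563503194636
```

View pics/o1.png

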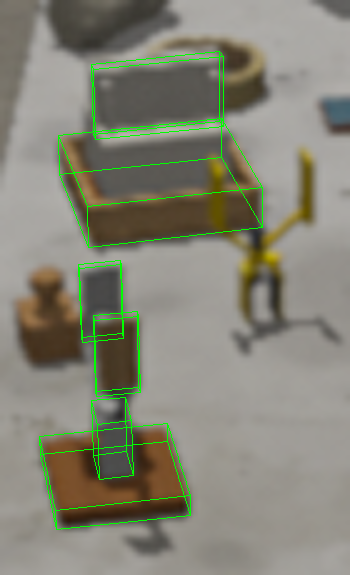

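View pics/o2.png

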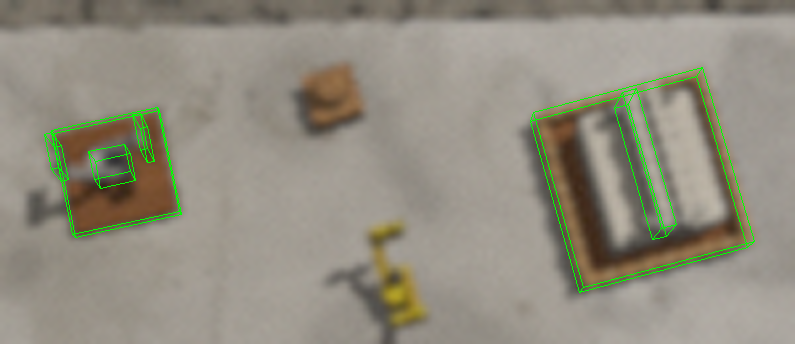

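Overlays fit well: stand and clip ≈ (0.441, 0.141, yaw 0.18), tray ≈ (0.429, -0.196, yaw 0.24), rib top about 8 mm above nominal. Next, the approach deltas.

```bash
cat > go.py <<'E'
from h import *
import sys
def delta(target,yaw):
    o=ctrl.get_obs(); Rt=R.from_rotvec(o["tool_rot"]).as_matrix()
    x=np.array([0,0,-1.]); best=None
    for s in(1,-1):
        y=s*np.array([-np.sin(yaw),np.cos(yaw),0]); T=np.c_[x,y,np.cross(x,y)]
        rv=np.degrees(R.from_matrix(Rt.T@T).as_rotvec())
        if best is None or np.linalg.norm(rv)<np.linalg.norm(best): best=rv
    d=Rt.T@(np.array(target)-o["tool_pos"])
    print("t",round(o["t"],2),"pos",o["tool_pos"].round(4),"open",round(o["opening"],4),"F",o["contact_force"].round(2),"M",o["wrist_torque"].round(2))
    print("tool y",Rt[:,1].round(3),"tool z",Rt[:,2].round(3),"x",Rt[:,0].round(3)); print("d tool mm",(d*1000).round(1),"turn deg",best.round(2),"q",o["q"].round(2))
if __name__=="__main__": a=list(map(float,sys.argv[1:])); delta(a[:3],a[3])
E
python3 go.py .4413 .1415 .23 .18
```

```text
t 2.0 pos [ 0.253  -0.5715  0.2313] open 0.0853 F [-0.83  0.55  0.42] M [ 0.04  0.   -0.07]
tool y [ 0.405 -0.914  0.   ] tool z [-0.914 -0.405 -0.   ] x [ 0. -0. -1.]
d tool mm [   1.3 -575.7 -460.8] turn deg [13.57 -0.   -0.  ] q [-1.27  0.05  1.61  0.    1.48 -0.12]
```

```bash
python3 -m handwheel '[[0.085,[0,0,0],[6.8,0,0]],[0.085,[0,0,0],[6.8,0,0]]]' 30; python3 go.py .4413 .1415 .22 .18
```

```text
t: 2.17
tool_pos: [0.253, -0.5715, 0.2313]
tool_rot: [2.131, 0.186, -2.131]
contact_force: [-1.1, 0.3, -0.9]
opening: 0.0846
t 2.17 pos [ 0.253  -0.5715  0.2313] open 0.0846 F [-1.11  0.29 -0.86] M [ 0.04 -0.01 -0.01]
tool y [ 0.173 -0.985 -0.   ] tool z [-0.985 -0.173  0.   ] x [-0.  0. -1.]
d tool mm [  11.3 -669.7 -308.7] turn deg [-0.36  0.    0.  ] q [-1.27  0.05  1.61 -0.    1.48  0.12]
```

```bash
python3 -m handwheel '[[0.085,[0,-33.5e-3,-15.4e-3],[0,0,0]],[0.085,[0,-0.0335,-0.0154],[0,0,0]],[0.085,[0,-0.0335,-0.0154],[0,0,0]],[0.085,[0,-0.0335,-0.0154],[0,0,0]],[0.085,[0,-0.0335,-0.0154],[0,0,0]],[0.085,[0,-0.0335,-0.0154],[0,0,0]],[0.085,[0,-0.0335,-0.0154],[0,0,0]],[0.085,[0,-0.0335,-0.0154],[0,0,0]],[0.085,[0,-0.0335,-0.0154],[0,0,0]],[0.085,[0,-0.0335,-0.0154],[0,0,0]]]' 30; python3 go.py .4413 .1415 .22 .18
```

```text
t: 3.0
tool_pos: [0.3448, -0.2128, 0.2315]
tool_rot: [2.128, 0.19, -2.127]
contact_force: [0.5, 0.1, 0.3]
opening: 0.0854
t 3.0 pos [ 0.3448 -0.2128  0.2315] open 0.0854 F [0.46 0.09 0.29] M [-0.   -0.02 -0.01]
tool y [ 0.178 -0.984  0.001] tool z [-0.984 -0.178 -0.001] x [ 0.001 -0.001 -1.   ]
d tool mm [  11.4 -331.5 -157.9] turn deg [-0.08 -0.04 -0.04] q [-0.74 -0.52  2.09  0.    1.57  0.65]
```

```bash
python3 -m handwheel '[[0.085,[0,-0.033,-0.016],[0,0,0]],[0.085,[0,-0.033,-0.016],[0,0,0]],[0.085,[0,-0.033,-0.016],[0,0,0]],[0.085,[0,-0.033,-0.016],[0,0,0]],[0.085,[0,-0.033,-0.016],[0,0,0]],[0.085,[0,-0.033,-0.016],[0,0,0]],[0.085,[0,-0.033,-0.016],[0,0,0]],[0.085,[0,-0.033,-0.016],[0,0,0]],[0.085,[0,-0.033,-0.015],[0,0,0]],[0.085,[0,-0.034,-0.015],[0,0,0]]]' 30;python3 -m handwheel '[[0.085,[0,0,0],[0,0,0]],[0.085,[0,0,0],[0,0,0]]]'; python3 go.py .4413 .1415 .074 .18
python3 - <<'E'
from h import *
for n,(x0,y0,x1,y1) in dict(side=(190,120,310,260),top=(160,140,280,240)).items():
    a=ctrl.get_image(n)[y0:y1,x0:x1,::-1]; cv2.imwrite(f"pics/a_{n}.png",cv2.resize(a,None,fx=4.2,fy=4.2,interpolation=cv2.INTER_CUBIC))
E
```

```text
t: 3.83
tool_pos: [0.4413, 0.1415, 0.2316]
tool_rot: [2.128, 0.192, -2.126]
contact_force: [-0.3, -0.7, -0.4]
opening: 0.0851
t: 4.0
tool_pos: [0.441, 0.141, 0.2313]
tool_rot: [2.125, 0.195, -2.126]
contact_force: [0.5, -0.3, -0.1]
opening: 0.0851
t 4.0 pos [0.441  0.141  0.2313] open 0.0851 F [ 0.54 -0.32 -0.07] M [-0.01 -0.05 -0.01]
tool y [ 0.182 -0.983  0.   ] tool z [-0.983 -0.182  0.001] x [-0.001 -0.    -1.   ]
d tool mm [157.3  -0.5  -0.5] turn deg [ 0.19  0.04 -0.02] q [ 0.15 -0.35  1.97 -0.    1.52  1.54]
```

View pics/a_side.png

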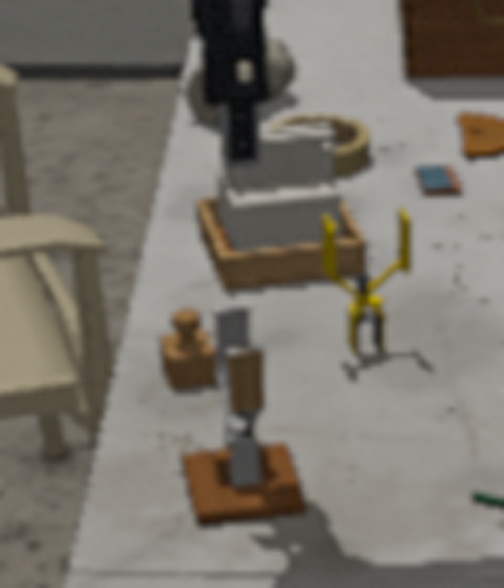

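View pics/a_top.png

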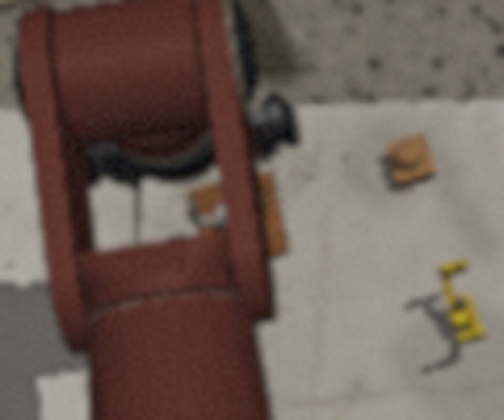

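The gripper hangs straight over the clip (side crop column ~240 for both, i.e. pixel ~247). Descending.

```bash
python3 -m handwheel '[[0.085,[0.025,0,0],[0,0,0]],[0.085,[0.03,0,0],[0,0,0]],[0.085,[0.03,0,0],[0,0,0]],[0.085,[0.03,0,0],[0,0,0]],[0.085,[0.025,0,0],[0,0,0]],[0.085,[0.015,0,0],[0,0,0]],[0.085,[0,0,0],[0,0,0]]]' 30; python3 go.py .4413 .1415 .074 .18
python3 - <<'E'
from h import *
for n,(x0,y0,x1,y1) in dict(side=(190,140,310,260)).items():
    a=ctrl.get_image(n)[y0:y1,x0:x1,::-1]; cv2.imwrite(f"pics/b_{n}.png",cv2.resize(a,None,fx=5,fy=5,interpolation=cv2.INTER_CUBIC))
E
```

```text
t: 4.68
tool_pos: [0.438, 0.1375, 0.0722]
tool_rot: [2.12, 0.188, -2.137]
contact_force: [-0.8, -0.0, -0.1]
opening: 0.085
t 4.68 pos [0.438  0.1375 0.0722] open 0.085 F [-0.76 -0.03 -0.15] M [-0.01  0.07 -0.  ]
tool y [ 0.176 -0.984  0.   ] tool z [-0.984 -0.176  0.008] x [-0.008 -0.001 -1.   ]
d tool mm [-1.8 -3.4 -4. ] turn deg [-0.2   0.44 -0.  ] q [ 0.14 -0.19  2.12 -0.    1.22  1.54]
```

View pics/b_side.png

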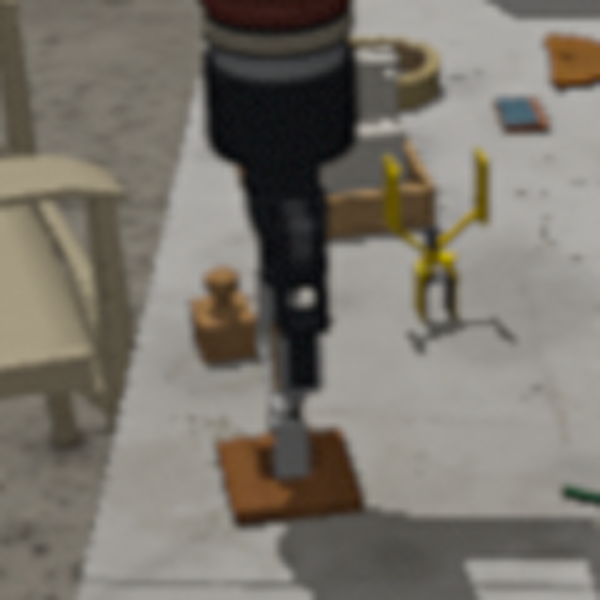

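```bash
python3 -m handwheel '[[0.085,[0,-0.0034,-0.004],[0,0.4,0]],[0.085,[0,0,0],[0,0,0]]]' 30; python3 go.py .4413 .1415 .074 .18
```

```text
t: 4.9
tool_pos: [0.4464, 0.1436, 0.0785]
tool_rot: [2.141, 0.191, -2.116]
contact_force: [0.2, 0.3, -0.2]
opening: 0.085
t 4.9 pos [0.4464 0.1436 0.0785] open 0.085 F [ 0.18  0.26 -0.18] M [0.03 0.   0.04]
tool y [ 0.177 -0.984 -0.   ] tool z [-0.984 -0.177 -0.011] x [ 0.011  0.002 -1.   ]
d tool mm [4.4 1.2 5.4] turn deg [-0.09 -0.65  0.  ] q [ 0.15 -0.19  2.11  0.    1.21  1.54]
```

```bash
python3 -m handwheel '[[0.085,[0,0,0],[0,0,0]],[0.085,[0,0,0],[0,0,0]],[0.085,[0,0,0],[0,0,0]]]' 30; python3 go.py .4413 .1415 .074 .18
```

```text
t: 5.15
tool_pos: [0.4451, 0.1437, 0.0773]
tool_rot: [2.137, 0.192, -2.118]
contact_force: [-0.5, 0.5, -0.2]
opening: 0.0848
t 5.15 pos [0.4451 0.1437 0.0773] open 0.0848 F [-0.54  0.54 -0.23] M [-0.02  0.05  0.01]
tool y [ 0.179 -0.984  0.   ] tool z [-0.984 -0.179 -0.009] x [ 0.009  0.002 -1.   ]
d tool mm [3.3 1.5 4.2] turn deg [-0.03 -0.5  -0.  ] q [ 0.15 -0.19  2.11  0.    1.21  1.54]
```

```bash
python3 -m handwheel '[[0.085,[0.001,0.0017,0.004],[0,-0.45,0]],[0.085,[0,0,0],[0,0,0]],[0.085,[0,0,0],[0,0,0]]]' 30; python3 go.py .4413 .1415 .074 .18
```

```text
t: 5.4
tool_pos: [0.4406, 0.1411, 0.0752]
tool_rot: [2.126, 0.191, -2.129]
contact_force: [-1.0, -0.1, -0.1]
opening: 0.0849
t 5.4 pos [0.4406 0.1411 0.0752] open 0.0849 F [-1.01 -0.11 -0.14] M [-0.01 -0.01 -0.05]
tool y [ 0.178 -0.984  0.   ] tool z [-0.984 -0.178  0.001] x [-0.001 -0.    -1.   ]
d tool mm [ 1.2 -0.3 -0.8] turn deg [-0.03  0.07 -0.  ] q [ 0.15 -0.19  2.12 -0.    1.22  1.54]
```

```bash
python3 -m handwheel '[[0.062,[0,0,0],[0,0,0]],[0.062,[0,0,0],[0,0,0]],[0.062,[0,0,0],[0,0,0]],[0.062,[0,0,0],[0,0,0]]]' 30; python3 go.py .4413 .1415 .074 .18;  python3 -m handwheel '[[0.054,[0,0,0],[0,0,0]],[0.05,[0,0,0],[0,0,0]],[0.046,[0,0,0],[0,0,0]],[0.042,[0,0,0],[0,0,0]],[0.038,[0,0,0],[0,0,0]],[0.036,[0,0,0],[0,0,0]],[0.036,[0,0,0],[0,0,0]]]' 30; python3 go.py .4413 .1415 .074 .18
python3 - <<'E'
from h import *
for n,(x0,y0,x1,y1) in dict(side=(190,140,310,260)).items():
    a=ctrl.get_image(n)[y0:y1,x0:x1,::-1]; cv2.imwrite(f"pics/c_{n}.png",cv2.resize(a,None,fx=5,fy=5,interpolation=cv2.INTER_CUBIC))
E
```

```text
t: 5.73
tool_pos: [0.4409, 0.1412, 0.0753]
tool_rot: [2.126, 0.191, -2.128]
contact_force: [0.0, 0.8, 0.4]
opening: 0.0618
t 5.73 pos [0.4409 0.1412 0.0753] open 0.0618 F [0.02 0.76 0.38] M [-0.04  0.03 -0.06]
tool y [ 0.179 -0.984  0.   ] tool z [-0.984 -0.179  0.001] x [-0.001 -0.    -1.   ]
d tool mm [ 1.3 -0.3 -0.5] turn deg [-0.03  0.05 -0.01] q [ 0.15 -0.19  2.12 -0.    1.22  1.54]
t: 6.32
tool_pos: [0.4442, 0.1401, 0.0788]
tool_rot: [2.132, 0.188, -2.119]
contact_force: [0.1, -6.0, 11.9]
opening: 0.0381
t 6.32 pos [0.4442 0.1401 0.0788] open 0.0381 F [ 0.12 -6.03 11.9 ] M [-1.14 -0.08 -0.05]
tool y [ 0.179 -0.984  0.004] tool z [-0.984 -0.179 -0.006] x [ 0.006 -0.003 -1.   ]
d tool mm [ 4.8 -1.9  2.6] turn deg [-0.   -0.32 -0.24] q [ 0.15 -0.19  2.11 -0.    1.22  1.54]
```

View pics/c_side.png

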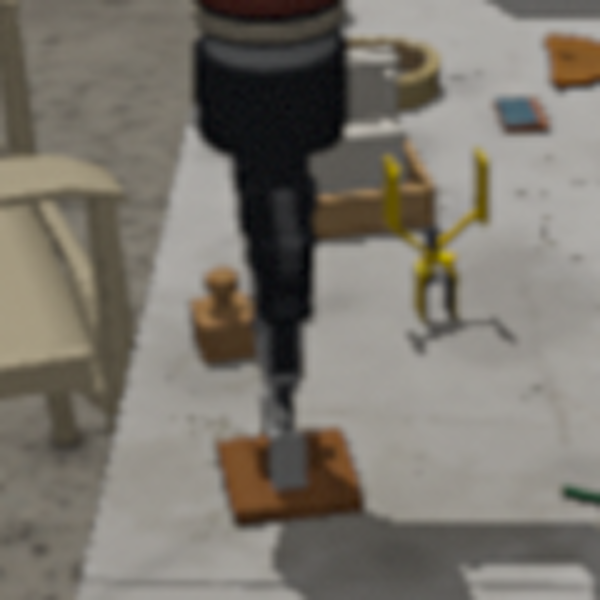

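```bash
python3 -m handwheel '[[0.036,[-0.003,0,0],[0,0,0]],[0.036,[-0.003,0,0],[0,0,0]],[0.036,[-0.006,0,0],[0,0,0]],[0.036,[-0.01,0,0],[0,0,0]],[0.036,[-0.015,0,0],[0,0,0]],[0.036,[-0.02,0,0],[0,0,0]],[0.036,[-0.025,0,0],[0,0,0]],[0.036,[-0.025,0,0],[0,0,0]],[0.036,[-0.02,0,0],[0,0,0]],[0.036,[-0.01,0,0],[0,0,0]]]' 30; python3 -m handwheel '[[0.036,[0,0,0],[0,0,0]],[0.036,[0,0,0],[0,0,0]]]';  python3 go.py .429 -.1964 .23 .24
python3 - <<'E'
from h import *
for n,(x0,y0,x1,y1) in dict(side=(190,120,310,260)).items():
    a=ctrl.get_image(n)[y0:y1,x0:x1,::-1]; cv2.imwrite(f"pics/d_{n}.png",cv2.resize(a,None,fx=4.2,fy=4.2,interpolation=cv2.INTER_CUBIC))
E
```

```text
t: 7.2
tool_pos: [0.4421, 0.1416, 0.216]
tool_rot: [2.132, 0.192, -2.123]
contact_force: [-0.1, 0.7, -0.8]
opening: 0.0378
t: 7.37
tool_pos: [0.4408, 0.1413, 0.2122]
tool_rot: [2.127, 0.191, -2.128]
contact_force: [-0.1, 0.2, -1.0]
opening: 0.0379
t 7.37 pos [0.4408 0.1413 0.2122] open 0.0379 F [-0.11  0.18 -0.96] M [ 0.03 -0.01  0.  ]
tool y [ 0.179 -0.984 -0.   ] tool z [-0.984 -0.179  0.001] x [-0.001 -0.    -1.   ]
d tool mm [-17.8 330.1  71.9] turn deg [-3.47  0.04  0.01] q [ 0.15 -0.34  2.    0.    1.48  1.54]
```

View pics/d_side.png

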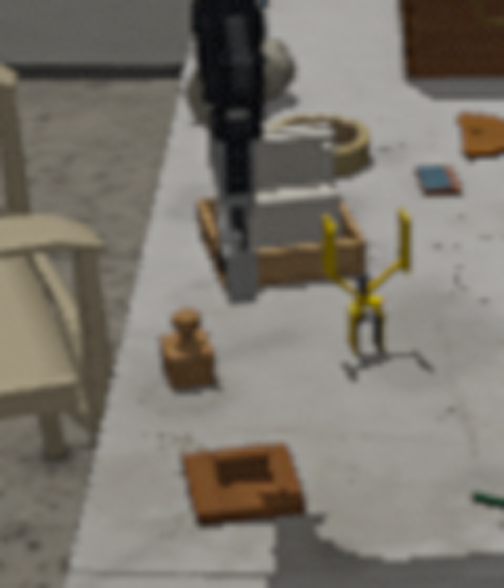

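The clip is in the hand with its jaws open (tips at side pixel ~(247,191)), and the stand is empty. Carrying it over.

```bash
python3 -m handwheel '[[0.036,[0,0,0],[-3.4,0,0]],[0.036,[0,0.015,0.004],[0,0,0]],[0.036,[0,0.027,0.008],[0,0,0]],[0.036,[0,0.03,0.008],[0,0,0]],[0.036,[0,0.03,0.008],[0,0,0]],[0.036,[0,0.03,0.008],[0,0,0]],[0.036,[0,0.03,0.008],[0,0,0]],[0.036,[0,0.03,0.008],[0,0,0]],[0.036,[0,0.03,0.008],[0,0,0]],[0.036,[0,0.03,0.008],[0,0,0]]]' 30; python3 -m handwheel '[[0.036,[0,0.03,0.008],[0,0,0]],[0.036,[0,0.025,0.008],[0,0,0]],[0.036,[0,0.015,0.005],[0,0,0]],[0.036,[0,0.005,0.002],[0,0,0]],[0.036,[0,0,0],[0,0,0]],[0.036,[0,0,0],[0,0,0]]]';  python3 go.py .4295 -.1983 .212 .24
python3 - <<'E'
from h import *
for n,(x0,y0,x1,y1) in dict(side=(200,80,310,220),top=(270,140,370,240)).items():
    a=ctrl.get_image(n)[y0:y1,x0:x1,::-1]; cv2.imwrite(f"pics/e_{n}.png",cv2.resize(a,None,fx=4.2,fy=4.2,interpolation=cv2.INTER_CUBIC))
E
```

```text
t: 8.25
tool_pos: [0.4331, -0.1207, 0.2099]
tool_rot: [2.091, 0.253, -2.1]
contact_force: [-0.1, 0.3, -0.4]
opening: 0.0381
t: 8.75
tool_pos: [0.4294, -0.1972, 0.2109]
tool_rot: [2.093, 0.254, -2.098]
contact_force: [0.6, 0.8, -1.2]
opening: 0.0376
t 8.75 pos [ 0.4294 -0.1972  0.2109] open 0.0376 F [ 0.58  0.85 -1.15] M [-0.04 -0.03 -0.05]
tool y [ 0.236 -0.972 -0.002] tool z [-0.972 -0.236  0.002] x [-0.003  0.002 -1.   ]
d tool mm [-1.1  1.1  0.1] turn deg [-0.08  0.13  0.14] q [-0.59 -0.31  1.98  0.    1.48  0.74]
```

View pics/e_side.png

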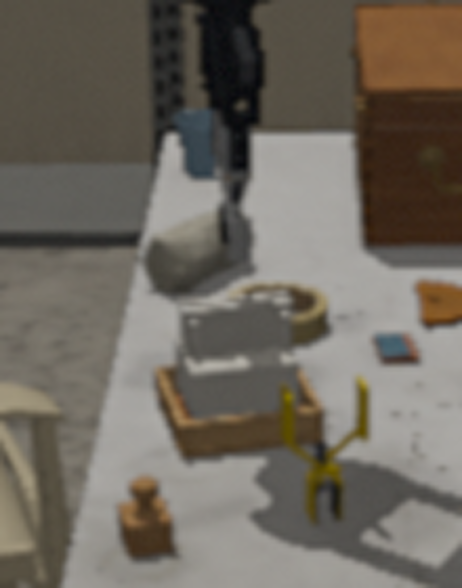

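View pics/e_top.png

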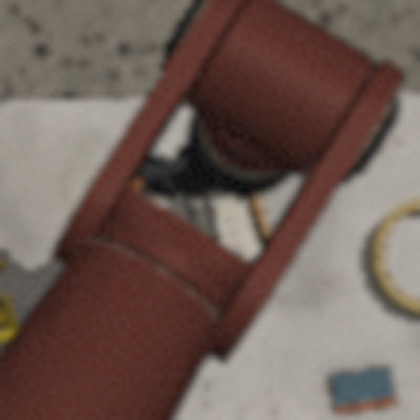

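Run:
```python
from h import *
im=cv2.imread("pics/top0.png")
out=[]
for z in(.102,):
    ys,xs=np.mgrid[-45:45:.25,-60:60:.25]  # rows: tray y? 
    P=np.c_[xs.ravel(),ys.ravel(),0*xs.ravel()]/1000
    c,s=np.cos(.24),np.sin(.24)
    Wp=P@np.array([[c,s,0],[-s,c,0],[0,0,1]])+[.429,-.1964,z]
    uv=proj(Wp,"top").astype(np.float32).reshape(*xs.shape,2)
    r=cv2.remap(im,uv[...,0],uv[...,1],cv2.INTER_CUBIC)
    r=cv2.resize(r,None,fx=1.6,fy=1.6)
    for y,cl in((9,(0,255,0)),(0,(0,0,255)),(-9,(255,0,0)),(-13,(255,255,0))):
        cv2.line(r,(0,int((y+45)*6.4)),(60,int((y+45)*6.4)),cl,1)
    cv2.line(r,(384,0),(384,30),(0,0,255),1)
    cv2.imwrite("pics/rect.png",r)
```

```text
(no output)
```

View pics/rect.png

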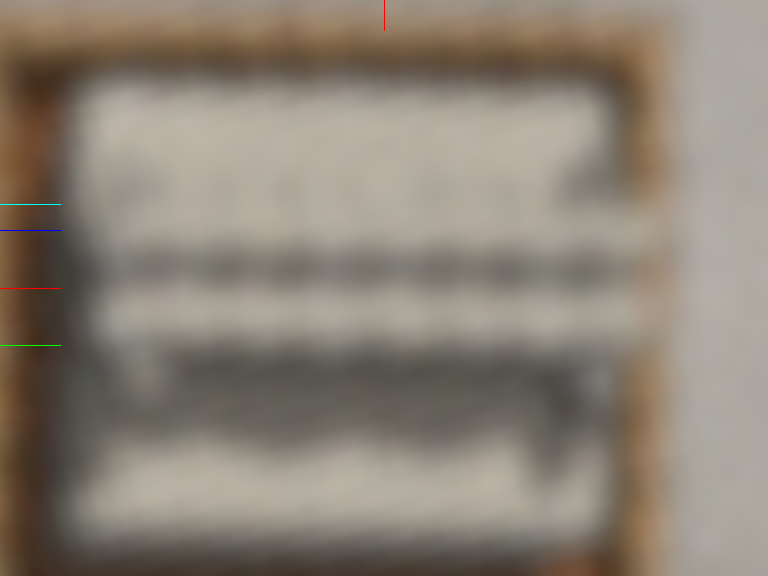

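```bash
python3 -m handwheel '[[0.036,[0.005,0.0018,0],[0,0,0]],[0.036,[0.01,0,0],[0,0,0]],[0.036,[0.01,0,0],[0,0,0]],[0.036,[0.004,0,0],[0,0,0]],[0.036,[0,0,0],[0,0,0]],[0.036,[0,0,0],[0,0,0]]]';  python3 go.py .4296 -.1990 .182 .24
python3 - <<'E'
from h import *
for n,(x0,y0,x1,y1) in dict(side=(215,90,295,200)).items():
    a=ctrl.get_image(n)[y0:y1,x0:x1,::-1]; cv2.imwrite(f"pics/f_{n}.png",cv2.resize(a,None,fx=5.4,fy=5.4,interpolation=cv2.INTER_CUBIC))
E
```

```text
t: 9.35
tool_pos: [0.4299, -0.1994, 0.1825]
tool_rot: [2.093, 0.252, -2.097]
contact_force: [0.1, 0.0, -1.5]
opening: 0.0374
t 9.35 pos [ 0.4299 -0.1994  0.1825] open 0.0374 F [ 0.12  0.05 -1.49] M [-0.01  0.02  0.  ]
tool y [ 0.237 -0.972 -0.001] tool z [-0.972 -0.237  0.002] x [-0.002  0.001 -1.   ]
d tool mm [ 0.5 -0.5  0.2] turn deg [-0.06  0.11  0.07] q [-0.59 -0.29  2.01 -0.    1.42  0.74]
```

View pics/f_side.png

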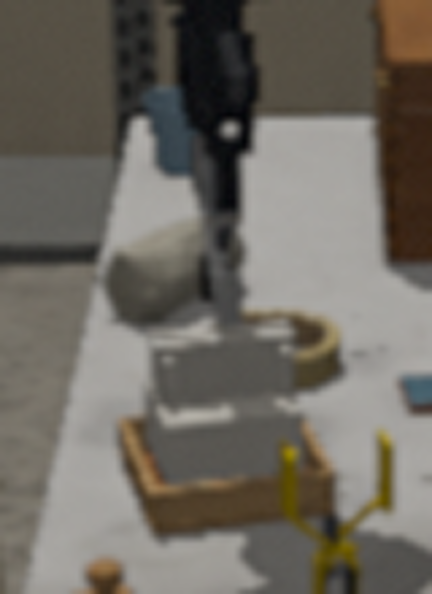

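Run:
```python
from h import *
def T(p): 
    c,s=np.cos(.24),np.sin(.24); p=np.array(p)/1000; return [.429+c*p[0]-s*p[1],-.1964+s*p[0]+c*p[1],p[2]]
z=115.5
for nm,p in dict(nearjawL=(9,18.8,z),nearjawR=(-9,18.8,z),far=(9,-24,z),ribtopL=(43,9,102),ribtopR=(-43,9,102)).items():
    print(nm,((proj([T(p)],"side")[0]-[215,90]+.5)*5.4).round(1))
```

```text
nearjawL [212.1 328.2]
nearjawR [241.7 325.4]
far [198.  302.2]
ribtopL [153.6 348.4]
ribtopR [293.4 334.9]
```

```bash
python3 -m handwheel '[[0.036,[0.005,0,0],[0,0,0]],[0.036,[0.007,0,0],[0,0,0]],[0.036,[0.007,0,0],[0,0,0]],[0.036,[0.004,0,0],[0,0,0]],[0.036,[0,0,0],[0,0,0]],[0.036,[0,0,0],[0,0,0]]]';  python3 go.py .4296 -.1990 .182 .24
python3 - <<'E'
from h import *
for n,(x0,y0,x1,y1) in dict(side=(215,90,295,200)).items():
    a=ctrl.get_image(n)[y0:y1,x0:x1,::-1]; cv2.imwrite(f"pics/g_{n}.png",cv2.resize(a,None,fx=5.4,fy=5.4,interpolation=cv2.INTER_CUBIC))
E
python3 -m handwheel '[[0.036,[0,0,0],[0,0,0]]]'; python3 -m handwheel '[[0.036,[0,0,0],[0,0,0]]]'; python3 -m handwheel '[[0.036,[0,0,0],[0,0,0]]]'
```

```text
t: 9.9
tool_pos: [0.43, -0.1996, 0.1597]
tool_rot: [2.093, 0.252, -2.097]
contact_force: [0.3, -0.4, -0.9]
opening: 0.038
t 9.9 pos [ 0.43   -0.1996  0.1597] open 0.038 F [ 0.32 -0.37 -0.87] M [ 0.03  0.07 -0.03]
tool y [ 0.236 -0.972 -0.001] tool z [-0.972 -0.236  0.002] x [-0.002  0.    -1.   ]
d tool mm [-22.3  -0.7   0.3] turn deg [-0.07  0.09  0.05] q [-0.59 -0.27  2.03 -0.    1.38  0.74]
t: 10.03
tool_pos: [0.4305, -0.1999, 0.1607]
tool_rot: [2.094, 0.251, -2.095]
contact_force: [0.4, 0.4, -0.9]
opening: 0.0378
t: 10.12
tool_pos: [0.4305, -0.1999, 0.1608]
tool_rot: [2.094, 0.251, -2.095]
contact_force: [0.3, 0.4, -1.6]
opening: 0.0382
t: 10.2
tool_pos: [0.4305, -0.1999, 0.1607]
tool_rot: [2.094, 0.251, -2.095]
contact_force: [-0.7, -0.5, -1.0]
opening: 0.0377
```

View pics/g_side.png

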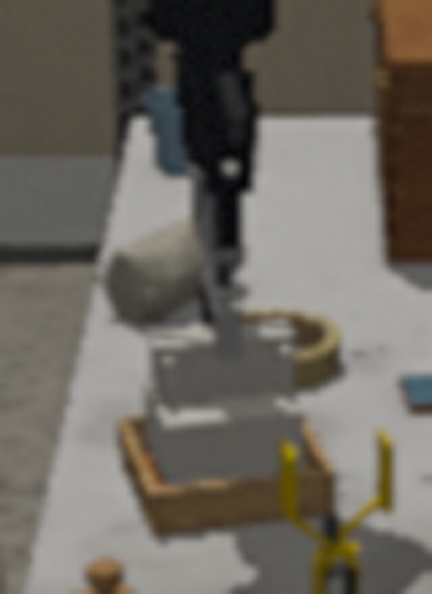

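```bash
python3 -m handwheel '[[0.036,[0.003,0,0],[0,0,0]],[0.036,[0.003,0,0],[0,0,0]],[0.036,[0.002,0,0],[0,0,0]],[0.036,[0,0,0],[0,0,0]]]'; for i in 1 2 3; do python3 -m handwheel '[[0.036,[0,0,0],[0,0,0]]]' | grep -E "pos|force"; done; for i in 1 2 3 4 5; do python3 -m handwheel '[[0.036,[0.001,0,0],[0,0,0]]]'| grep -E "pos|force"; python3 -m handwheel '[[0.036,[0,0,0],[0,0,0]]]'| grep -E "pos|force"; done
```

```text
t: 10.53
tool_pos: [0.4298, -0.1995, 0.1514]
tool_rot: [2.093, 0.252, -2.097]
contact_force: [0.2, 0.5, -0.8]
opening: 0.0379
tool_pos: [0.4301, -0.1997, 0.1519]
contact_force: [0.7, -1.2, -1.9]
tool_pos: [0.4302, -0.1998, 0.1523]
contact_force: [-0.7, 0.2, -1.7]
tool_pos: [0.4303, -0.1998, 0.1524]
contact_force: [0.8, -0.2, -1.4]
tool_pos: [0.4305, -0.1999, 0.1517]
contact_force: [0.4, -0.5, -1.6]
tool_pos: [0.4303, -0.1998, 0.1513]
contact_force: [-0.0, 0.4, -1.6]
tool_pos: [0.4304, -0.1999, 0.1505]
contact_force: [0.1, -0.7, -0.9]
tool_pos: [0.4302, -0.1997, 0.1501]
contact_force: [-0.8, -0.2, -1.4]
tool_pos: [0.4304, -0.1999, 0.1495]
contact_force: [-0.1, -0.0, -1.0]
tool_pos: [0.4302, -0.1997, 0.1492]
contact_force: [-0.2, 0.0, -0.8]
tool_pos: [0.4303, -0.1998, 0.1484]
contact_force: [0.0, 0.4, -1.7]
tool_pos: [0.4302, -0.1997, 0.1481]
contact_force: [-1.3, -0.0, -1.5]
tool_pos: [0.4303, -0.1999, 0.1474]
contact_force: [0.6, 0.3, -1.5]
tool_pos: [0.4302, -0.1997, 0.1471]
contact_force: [0.7, 0.1, -0.8]
```

```bash
for i in 1 2 3 4 5; do python3 -m handwheel '[[0.036,[0.001,0,0],[0,0,0]]]'| grep -E "pos|force"; python3 -m handwheel '[[0.036,[0,0,0],[0,0,0]]]'| grep -E "pos|force"; done
```

```text
tool_pos: [0.4303, -0.1998, 0.1464]
contact_force: [0.2, -0.7, -1.0]
tool_pos: [0.4302, -0.1997, 0.1461]
contact_force: [0.8, 0.4, -1.5]
tool_pos: [0.4304, -0.1999, 0.1455]
contact_force: [0.8, -0.8, -1.1]
tool_pos: [0.4302, -0.1997, 0.1451]
contact_force: [-0.8, -0.4, -1.5]
tool_pos: [0.4303, -0.1998, 0.1444]
contact_force: [0.5, -0.8, -1.6]
tool_pos: [0.4302, -0.1997, 0.1441]
contact_force: [0.1, 0.3, -1.6]
tool_pos: [0.4303, -0.1998, 0.1435]
contact_force: [-0.4, 0.4, 0.7]
tool_pos: [0.4303, -0.1998, 0.1434]
contact_force: [0.2, 0.3, 0.5]
tool_pos: [0.4304, -0.1999, 0.1427]
contact_force: [-1.0, 1.1, 1.0]
tool_pos: [0.4304, -0.1999, 0.1425]
contact_force: [0.0, 0.1, 0.4]
```

```bash
for i in 1 2 3; do python3 -m handwheel '[[0.036,[0.0008,0,0],[0,0,0]]]'| grep -E "pos|force"; for k in 1 2 3; do python3 -m handwheel '[[0.036,[0,0,0],[0,0,0]]]'| grep -E "pos|force"; done; done; python3 go.py .4292 -.1974 .14 .24
```

```text
tool_pos: [0.4304, -0.1999, 0.1419]
contact_force: [-1.2, 0.3, 0.7]
tool_pos: [0.4304, -0.1999, 0.1417]
contact_force: [0.3, -0.8, 1.3]
tool_pos: [0.4304, -0.1999, 0.1417]
contact_force: [-1.0, 0.6, 1.6]
tool_pos: [0.4304, -0.1999, 0.1418]
contact_force: [-0.1, 0.2, 0.8]
tool_pos: [0.4304, -0.1999, 0.141]
contact_force: [-1.9, 0.6, 1.7]
tool_pos: [0.4304, -0.1999, 0.1408]
contact_force: [-0.2, -0.2, 2.0]
tool_pos: [0.4304, -0.1999, 0.1409]
contact_force: [-0.3, -0.5, 2.0]
tool_pos: [0.4304, -0.1999, 0.1409]
contact_force: [-0.0, 0.1, 1.2]
tool_pos: [0.4304, -0.1999, 0.1402]
contact_force: [-0.7, 0.0, 3.2]
tool_pos: [0.4303, -0.1999, 0.14]
contact_force: [-0.3, -0.7, 2.9]
tool_pos: [0.4304, -0.1999, 0.1401]
contact_force: [0.1, -0.1, 2.1]
tool_pos: [0.4304, -0.1999, 0.1401]
contact_force: [-0.9, -0.7, 1.4]
t 13.45 pos [ 0.4304 -0.1999  0.1401] open 0.0379 F [-0.86 -0.65  1.43] M [-0.01  0.06  0.04]
tool y [ 0.237 -0.972  0.   ] tool z [-0.972 -0.237  0.001] x [-0.001 -0.    -1.   ]
d tool mm [ 0.1 -2.7  0.5] turn deg [-0.07  0.04 -0.01] q [-0.59 -0.24  2.05 -0.    1.34  0.74]
```

Foot is about 4 mm in by both position and force. The pads lift as they open, by my linkage estimate ~2.8 mm up to 54 mm. So I open in small steps, lowering to match and centring on the parting plane.

```bash
python3 -m handwheel '[[0.039,[0,-0.0005,0],[0,0,0]],[0.041,[0.0003,-0.001,0],[0,0,0]],[0.043,[0.0003,-0.001,0],[0,0,0]],[0.045,[0.0003,-0.0008,0],[0,0,0]]]'; for k in 1 2 3 4; do python3 -m handwheel '[[0.045,[0,0,0],[0,0,0]]]'| grep -E "pos|force|open"; done; python3 go.py .4290 -.1964 .1392 .24
```

```text
t: 13.78
tool_pos: [0.4296, -0.1967, 0.1391]
tool_rot: [2.094, 0.25, -2.095]
contact_force: [-0.2, -2.3, 2.7]
opening: 0.0451
tool_pos: [0.4296, -0.1967, 0.1391]
contact_force: [0.0, -0.9, 2.3]
opening: 0.0451
tool_pos: [0.4296, -0.1968, 0.1392]
contact_force: [0.5, -1.4, 2.2]
opening: 0.0449
tool_pos: [0.4296, -0.1968, 0.1392]
contact_force: [0.6, -0.9, 1.5]
opening: 0.0446
tool_pos: [0.4296, -0.1967, 0.1391]
contact_force: [0.7, -1.2, 1.7]
opening: 0.045
t 14.12 pos [ 0.4296 -0.1967  0.1391] open 0.045 F [ 0.68 -1.25  1.73] M [-0.29 -0.09 -0.03]
tool y [ 0.236 -0.972  0.   ] tool z [-0.972 -0.236  0.001] x [-0.001 -0.001 -1.   ]
d tool mm [-0.1 -0.5  0.5] turn deg [-0.07  0.04 -0.02] q [-0.59 -0.25  2.05 -0.    1.34  0.75]
```

```bash
python3 -m handwheel '[[0.047,[0.0003,0,0],[0,0,0]],[0.049,[0.0004,0,0],[0,0,0]]]'; for k in 1 2; do python3 -m handwheel '[[0.049,[0,0,0],[0,0,0]]]'| grep -E "pos|force|open"; done;  python3 -m handwheel '[[0.051,[0.0004,0,0],[0,0,0]]]'; for k in 1 2 3; do python3 -m handwheel '[[0.051,[0,0,0],[0,0,0]]]'| grep -E "pos|force|open"; done; python3 go.py .4290 -.1964 .1392 .24
```

```text
t: 14.28
tool_pos: [0.4294, -0.1963, 0.1383]
tool_rot: [2.094, 0.252, -2.096]
contact_force: [0.5, 0.4, 2.3]
opening: 0.0494
tool_pos: [0.4294, -0.1963, 0.1382]
contact_force: [0.2, 1.2, 1.0]
opening: 0.0489
tool_pos: [0.4294, -0.1963, 0.1382]
contact_force: [0.6, 0.8, 2.7]
opening: 0.0489
t: 14.53
tool_pos: [0.4294, -0.1964, 0.1379]
tool_rot: [2.094, 0.252, -2.096]
contact_force: [0.5, -0.2, 2.8]
opening: 0.0512
tool_pos: [0.4294, -0.1964, 0.1378]
contact_force: [0.3, 0.3, 3.6]
opening: 0.0512
tool_pos: [0.4294, -0.1964, 0.1378]
contact_force: [1.0, 0.9, 2.4]
opening: 0.0508
tool_pos: [0.4294, -0.1964, 0.1378]
contact_force: [0.4, 0.7, 1.6]
opening: 0.0509
t 14.78 pos [ 0.4294 -0.1964  0.1378] open 0.0509 F [0.42 0.65 1.61] M [ 0.14 -0.04  0.01]
tool y [ 0.237 -0.972 -0.001] tool z [-0.972 -0.237  0.001] x [-0.001  0.    -1.   ]
d tool mm [-1.4 -0.1  0.4] turn deg [-0.07  0.06  0.03] q [-0.59 -0.25  2.05 -0.    1.34  0.75]
```

```bash
python3 -m handwheel '[[0.053,[0.0004,0,0],[0,0,0]]]'; for k in 1 2 3; do python3 -m handwheel '[[0.053,[0,0,0],[0,0,0]]]'| grep -E "pos|force|open"; done;  python3 -m handwheel '[[0.0545,[0.0002,0,0],[0,0,0]]]'; for k in 1 2 3; do python3 -m handwheel '[[0.0545,[0,0,0],[0,0,0]]]'| grep -E "pos|force|open"; done; python3 go.py .4290 -.1964 .1392 .24
```

```text
t: 14.87
tool_pos: [0.4295, -0.1967, 0.1376]
tool_rot: [2.094, 0.251, -2.095]
contact_force: [-0.1, 0.4, 3.1]
opening: 0.0532
tool_pos: [0.4294, -0.1966, 0.1375]
contact_force: [0.6, 0.8, 2.5]
opening: 0.0531
tool_pos: [0.4294, -0.1966, 0.1375]
contact_force: [0.8, -0.3, 1.9]
opening: 0.053
tool_pos: [0.4294, -0.1967, 0.1375]
contact_force: [-0.6, 0.2, 2.0]
opening: 0.0529
t: 15.2
tool_pos: [0.4296, -0.1972, 0.1374]
tool_rot: [2.093, 0.249, -2.095]
contact_force: [-0.1, -2.3, 1.9]
opening: 0.0546
tool_pos: [0.4296, -0.1971, 0.1374]
contact_force: [1.0, -2.1, 1.6]
opening: 0.0546
tool_pos: [0.4295, -0.1971, 0.1374]
contact_force: [0.4, -3.5, 0.7]
opening: 0.0545
tool_pos: [0.4295, -0.1971, 0.1374]
contact_force: [1.3, -2.6, 1.1]
opening: 0.0545
t 15.45 pos [ 0.4295 -0.1971  0.1374] open 0.0545 F [ 1.29 -2.65  1.12] M [-0.73 -0.14  0.05]
tool y [ 0.236 -0.972  0.001] tool z [-0.972 -0.236  0.001] x [-0.001 -0.001 -1.   ]
d tool mm [-1.8 -0.8  0.3] turn deg [-0.08  0.05 -0.07] q [-0.59 -0.25  2.05 -0.    1.34  0.75]
```

```bash
python3 -m handwheel '[[0.0555,[0.0002,0.0005,0],[0,0,0]]]'; for k in 1 2 3; do python3 -m handwheel '[[0.0555,[0,0,0],[0,0,0]]]'| grep -E "pos|force|open"; done;  python3 -m handwheel '[[0.0565,[0.0002,0,0],[0,0,0]],[0.0575,[0.0002,0,0],[0,0,0]]]'; for k in 1 2 3; do python3 -m handwheel '[[0.0575,[0,0,0],[0,0,0]]]'| grep -E "pos|force|open"; done; python3 go.py .4290 -.1964 .1392 .24
```

```text
t: 15.53
tool_pos: [0.4296, -0.1972, 0.1371]
tool_rot: [2.094, 0.251, -2.096]
contact_force: [0.5, -2.1, 0.9]
opening: 0.0552
tool_pos: [0.4296, -0.1971, 0.1371]
contact_force: [0.2, -2.4, 0.4]
opening: 0.0553
tool_pos: [0.4296, -0.1971, 0.1371]
contact_force: [0.3, -2.7, 1.0]
opening: 0.0556
tool_pos: [0.4296, -0.1971, 0.1371]
contact_force: [0.5, -2.2, 1.6]
opening: 0.0556
t: 15.95
tool_pos: [0.4293, -0.1964, 0.1363]
tool_rot: [2.094, 0.253, -2.097]
contact_force: [-0.4, 0.1, -0.5]
opening: 0.0574
tool_pos: [0.4292, -0.1964, 0.1362]
contact_force: [-0.8, -0.3, -1.1]
opening: 0.0576
tool_pos: [0.4292, -0.1965, 0.1362]
contact_force: [-0.7, -0.6, 0.0]
opening: 0.0577
tool_pos: [0.4293, -0.1967, 0.1364]
contact_force: [0.5, 0.3, -0.6]
opening: 0.0573
t 16.2 pos [ 0.4293 -0.1967  0.1364] open 0.0573 F [ 0.54  0.3  -0.59] M [-0.    0.02 -0.01]
tool y [ 0.237 -0.972 -0.001] tool z [-0.972 -0.237  0.001] x [-0.002  0.001 -1.   ]
d tool mm [-2.8 -0.4  0.3] turn deg [-0.06  0.08  0.06] q [-0.59 -0.25  2.05 -0.    1.34  0.74]
```

```bash
python3 -m handwheel '[[0.063,[0,0,0],[0,0,0]],[0.07,[0,0,0],[0,0,0]],[0.085,[0,0,0],[0,0,0]],[0.085,[0,0,0],[0,0,0]],[0.085,[0,0,0],[0,0,0]],[0.085,[0,0,0],[0,0,0]]]'; python3 go.py .4290 -.1964 .1392 .24
python3 - <<'E'
from h import *
for n,(x0,y0,x1,y1) in dict(side=(215,90,295,200)).items():
    a=ctrl.get_image(n)[y0:y1,x0:x1,::-1]; cv2.imwrite(f"pics/i_{n}.png",cv2.resize(a,None,fx=5.4,fy=5.4,interpolation=cv2.INTER_CUBIC))
E
```

```text
t: 16.7
tool_pos: [0.4296, -0.1971, 0.1368]
tool_rot: [2.094, 0.251, -2.096]
contact_force: [-0.3, 0.6, 0.3]
opening: 0.0849
t 16.7 pos [ 0.4296 -0.1971  0.1368] open 0.0849 F [-0.35  0.61  0.27] M [-0.01 -0.01 -0.01]
tool y [ 0.237 -0.972 -0.   ] tool z [-0.972 -0.237  0.001] x [-0.001 -0.    -1.   ]
d tool mm [-2.4 -0.8  0.4] turn deg [-0.07  0.05  0.01] q [-0.59 -0.25  2.05 -0.    1.34  0.74]
```

View pics/i_side.png

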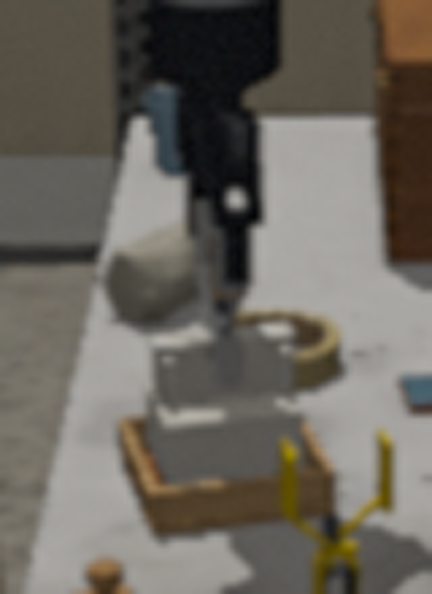

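Released, with no force on the tool. Raising straight up, then aside for a clear view.

```bash
python3 -m handwheel '[[0.085,[-0.005,0,0],[0,0,0]],[0.085,[-0.012,0,0],[0,0,0]],[0.085,[-0.02,0,0],[0,0,0]],[0.085,[-0.03,0,0],[0,0,0]],[0.085,[-0.03,0,0],[0,0,0]],[0.085,[-0.025,0,0],[0,0,0]],[0.085,[-0.01,0.01,0.004],[0,0,0]],[0.085,[0,0.025,0.01],[0,0,0]],[0.085,[0,0.03,0.012],[0,0,0]],[0.085,[0,0.03,0.012],[0,0,0]]]';python3 -m handwheel '[[0.085,[0,0.03,0.012],[0,0,0]],[0.085,[0,0.03,0.012],[0,0,0]],[0.085,[0,0.03,0.012],[0,0,0]],[0.085,[0,0.03,0.012],[0,0,0]],[0.085,[0,0.02,0.012],[0,0,0]],[0.085,[0,0,0],[0,0,0]],[0.085,[0,0,0],[0,0,0]]]'
python3 - <<'E'
from h import *
for n,(x0,y0,x1,y1) in dict(side=(215,90,295,200),top=(285,155,355,225)).items():
    im=ctrl.get_image(n)[:,:,::-1];cv2.imwrite(f"pics/jf_{n}.png",im); a=im[y0:y1,x0:x1]; cv2.imwrite(f"pics/j_{n}.png",cv2.resize(a,None,fx=5.4,fy=5.4,interpolation=cv2.INTER_CUBIC))
im=cv2.imread("pics/jf_top.png")
ys,xs=np.mgrid[-45:45:.25,-60:60:.25]
c,s=np.cos(.24),np.sin(.24)
P=np.c_[xs.ravel(),ys.ravel(),0*xs.ravel()]/1000@np.array([[c,s,0],[-s,c,0],[0,0,1]])+[.429,-.1964,.102]
uv=proj(P,"top").astype(np.float32).reshape(*xs.shape,2)
cv2.imwrite("pics/rect2.png",cv2.resize(cv2.remap(im,uv[...,0],uv[...,1],cv2.INTER_CUBIC),None,fx=1.6,fy=1.6))
E
```

```text
t: 17.58
tool_pos: [0.4149, -0.2999, 0.2693]
tool_rot: [2.093, 0.251, -2.094]
contact_force: [0.4, -0.5, -0.8]
opening: 0.0851
t: 18.17
tool_pos: [0.389, -0.4498, 0.268]
tool_rot: [2.095, 0.251, -2.098]
contact_force: [0.2, 0.5, -0.1]
opening: 0.085
```

View pics/j_side.png

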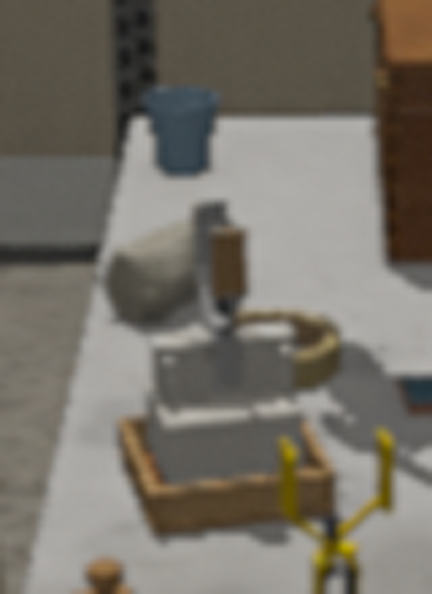

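View pics/j_top.png

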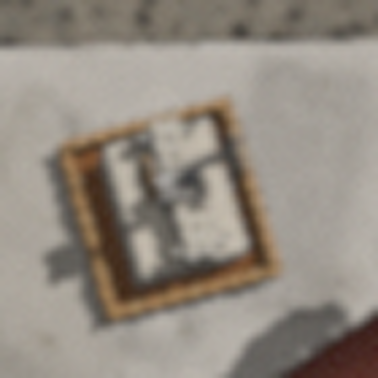

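View pics/rect2.png

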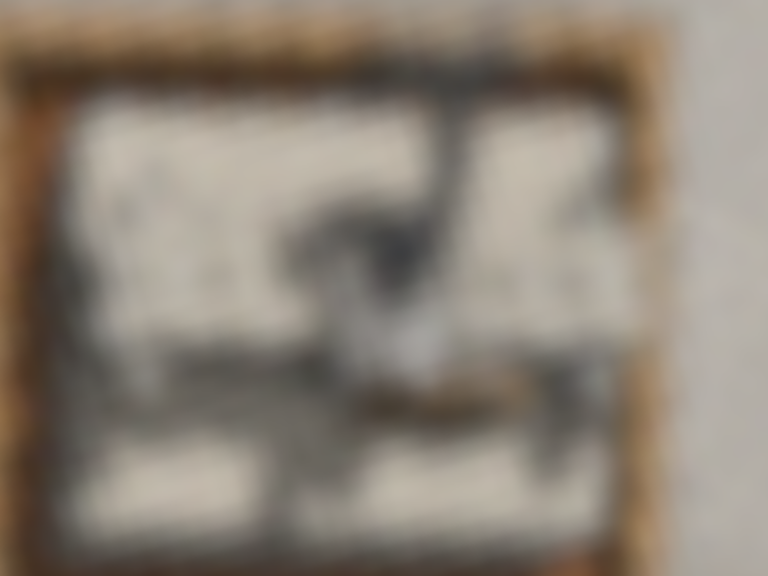

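View pics/jf_side.png

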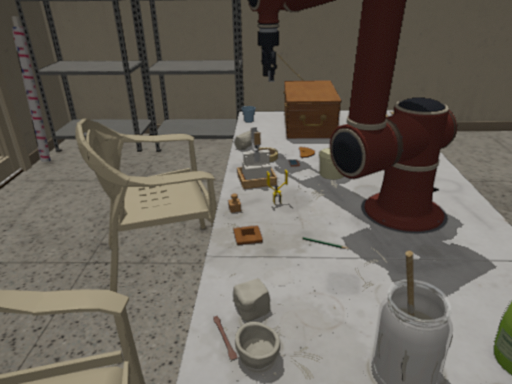

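Run:
```python
from fit import *
im=cv2.imread("pics/jf_side.png"); x0,y0,x1,y1=230,115,272,160; f=10
out=[]
for z in(.069,.073,.077):
    a=cv2.resize(im[y0:y1,x0:x1],None,fx=f*.6,fy=f,interpolation=cv2.INTER_CUBIC) if 0 else cv2.resize(im[y0:y1,x0:x1],None,fx=6,fy=6,interpolation=cv2.INTER_CUBIC)
    for q in [box(-11,11,23.5,27.5,62,106),box(-11,11,-27.5,-23.5,62,106)]:
        uv=(proj(W([.4294,-.1967,z,.24],q),"side")-[x0,y0]+.5)*6
        for i in range(8):
            for j in range(i):
                if bin(i^j).count("1")==1: cv2.line(a,tuple(map(int,uv[i])),tuple(map(int,uv[j])),(0,255,0),1)
    out.append(a)
cv2.imwrite("pics/k.png",np.hstack(out))
```

```text
(no output)
```

View pics/k.png

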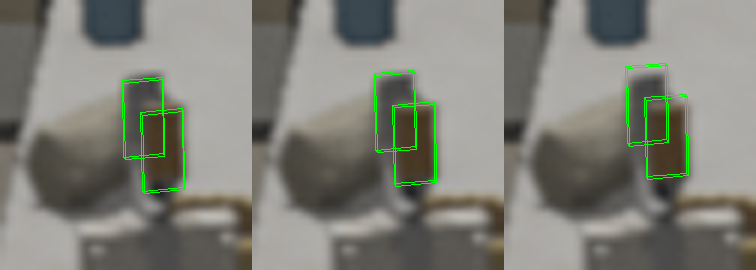

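Clip at z ≈ 0.072 agrees with about 4 mm of foot travel. The mould is shut, the clip stands upright, and the robot is clear. Handing in.

```bash
python3 -c "
from station import ctrl
print(ctrl.finish_job(), ctrl.get_obs()['t'])"
```

```text
the job is handed in; nothing more can be done
the job is handed in; nothing more can be done
```

I squeezed the steel and wood clip open on its stand, carried it over the ribs and lowered it until I felt the ribs at TCP z ≈ 0.144. I pressed it about 4 mm further, then opened the fingers in small steps, lowering the tool to cancel the pads' rise. I handed the job in just after 18 s, with the gripper well clear.

**Last checks**
- **Clip and mould:** The pictures show the clip clamped upright within a few mm of the ribs' middle. The dark gap between the halves is gone, so the mould looks shut.
- **Foot travel:** Before release, position gave 4.0 mm and force gave about 4.6 mm. After release, the picture overlay puts the clip at 0.071–0.073 m, which means about 4–6 mm. The camera is coarse (roughly 3 mm per pixel), so this only roughly confirms the foot is in the 2–6 mm band.
- **Bystanders:** The stamp and clay block look unmoved. The tape roll is partly hidden behind the mould; what shows of it is where it was. I judged this by eye, without measuring.

**Forces:** While I squeezed the clip on its stand, the fingers pushed it down onto the stand with about 12 N. As the jaws clamped, the sideways force was about 2–3.5 N. I saw no other notable forces.

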